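# Close up the violin rib forms and zero the counter

### The arm

A 7-joint arm with a two-finger parallel gripper is mounted at the origin on the work surface. World frame = base frame: x ahead of the robot, y to its left, z up, the work surface at z = 0. Lengths are in m, angles in rad, forces in N, time in s.
With the tool pointing down it reaches from about 0.425 to 0.875 m from the base axis. Payload 4.7 kg.
Tool frame: the origin (TCP) lies at the very end of the fingers, on their centre line; the grasp point (between the pads) lies 19 mm behind it (arm.pinch_z is the distance from the TCP to the grasp point, in m); z points along the fingers, y is the line along which they close (so a half turn about z gives the same grasp; the last joint's range is limited). The gripper opens to 87 mm and grips with 3 to 60 N. Pads are 19 mm wide; open, the fingers measure 117 mm over their backs; the gripper's body (75 mm by 190 mm) begins 51 mm behind the grasp point.
Start: joints at [-1.155, 0.321, -0.07, 1.45, 0.023, 1.371, -0.057], TCP at [0.254, 0.598, 0.185] pointing down, gripper open.
Joint ranges: [-2.86, 2.86], [-0.3, 2.09], [-1.38, 1.24], [0.06, 2.45], [-1.56, 4.7], [0.09, 2.05], [-2.69, 2.69]. Speed limits (rad/s): [2.57, 2.57, 3.14, 3.14, 3.14, 3.14, 3.14].

### API

Orientations are given as a unit quaternion [x, y, z, w].
In Python, from cell import arm gives the robot as it stands. Calls block until the motion is done:
- arm.move_to(position, orientation): joint-space move of the TCP to a pose.
- arm.move_l(position, frame=None, speed=0.15): straight line of the TCP; frame=None keeps the orientation; speed is the mean speed in m/s.
- arm.goto_joints(angles): joint-space move.
- arm.move_gripper(opening): opening from 0.0 (shut) to 1.0 (fully open); the grip force is fixed at half the most; returns when the fingers have stopped.
- arm.hold(seconds).
- arm.inverse_kinematics(position, orientation): joint angles nearest the present ones, or None.
- arm.sense(): the state.
- arm.read_camera(name): name is "scene" or "top" or "wrist"; returns (picture, depth): 420x560x3 uint8, red, green, blue; 420x560 float32, m along the optical axis (not along the pixel's ray), 0 where there is no reading.
- arm.calibration(name): a dict with "camera_matrix" (3x3 intrinsics, pixels), "position" and "rotation" of the camera in the world; the wrist camera has in their place "hand_eye" (4x4, takes a point from camera to tool coordinates, whose origin is the TCP and whose axes are the flange's). Camera axes: x right, y down, z forward; pixel columns grow to the right and rows downward; lengths in m; the calibration is good to about 2 mm. The wrist camera is an equidistant fisheye: a pixel r from the principal point sees the ray r / f radians off the axis. A picture is of the moment at which its call begins: read the wrist's pose just before it. calibration takes no time and is no camera call.
A pose or a line that the arm cannot do raises arm.Unreachable and nothing moves.
- arm.job_done(): hands the job in; it is judged then, once.
The state is a dict: "time": time; "q": joint angles; "qvel": joint speeds; "effort": joint torques, N m; "eef_pos": TCP position; "tcp_rot": TCP orientation; "ft_force": force on the tool from outside, world axes, zero at the start; "wrist_torque": the same for the moment, N m; "opening": opening from 0.0 (shut) to 1.0 (fully open); "grasp_force": force on a finger pad.
Only numpy, scipy, OpenCV 4.12 (cv2) and the standard library are available. Lean on these libraries where they do the work, as an engineer would, in place of code of your own. Each camera call takes 0.05 s, during which the arm holds its last target. There are 200 camera calls.

### The job

The wooden rib-bending forms on the violin maker's bench stand open: bring every loose half (the ones with a handle) to the one screwed-down half it was sawn from, whose wavy face it alone fits, and push it home so that the saw line closes with no gap, flat on the bench; a screwed-down half whose partner is missing is left as it is. Once all of them are closed, turn the bar knob of the open-time counter anticlockwise all the way back to its zero stop. Leave the jar, the plane and the wood offcut undisturbed.

Things in the scene. Friction and masses are not known exactly. Their poses are not given: they have to be found in the camera images.
- half_nose (a point): centre of the handle of a loose half (may be absent), 47 mm above its underside. The handle is a darker upright wooden bar 50 mm long (x), 24 wide (y), 44 tall (25 to 69 mm above the underside). z up. The sawn face looks to +x (at the start roughly away from the robot). Its shape, seen from behind along +x: one round nose in the middle of the face, the face falling back at both ends
- loose_nose: the loose half that carries half_nose: pale maple block 100 mm wide (y), 25 high, flat underneath, 0.17 kg, slides easily. Origin on the underside, on the mean saw line, 26 mm in front (+x) of the handle centre; the sawn face swings 14 mm either side of that line; the plain back is 52 mm behind it. It starts flat on the bench
- home_nose (a point): where half_nose comes to be, same axes, when closed on its own fixed half: push along +x. The fixed half is a maple block 100 mm wide, 25 high, no handle, two brass screws, screwed to the bench; its wavy face looks to -x, mean line 26 mm in front (+x) of this point, back at 78 mm; exact counter-shape, no clearance. A wrong half leaves gaps of 14 mm or more
- half_hollow (a point): centre of the handle of a loose half (may be absent), 47 mm above its underside. The handle is a darker upright wooden bar 50 mm long (x), 24 wide (y), 44 tall (25 to 69 mm above the underside). z up. The sawn face looks to +x (at the start roughly away from the robot). Its shape, seen from behind along +x: one round hollow in the middle of the face, a horn standing forward at both ends
- loose_hollow: the loose half that carries half_hollow: pale maple block 100 mm wide (y), 25 high, flat underneath, 0.17 kg, slides easily. Origin on the underside, on the mean saw line, 26 mm in front (+x) of the handle centre; the sawn face swings 14 mm either side of that line; the plain back is 52 mm behind it. It starts flat on the bench
- home_hollow (a point): where half_hollow comes to be, same axes, when closed on its own fixed half: push along +x. The fixed half is a maple block 100 mm wide, 25 high, no handle, two brass screws, screwed to the bench; its wavy face looks to -x, mean line 26 mm in front (+x) of this point, back at 78 mm; exact counter-shape, no clearance. A wrong half leaves gaps of 14 mm or more
- half_left (a point): centre of the handle of a loose half (may be absent), 47 mm above its underside. The handle is a darker upright wooden bar 50 mm long (x), 24 wide (y), 44 tall (25 to 69 mm above the underside). z up. The sawn face looks to +x (at the start roughly away from the robot). Its shape, seen from behind along +x: an S-wave: a round nose on the left (+y) and a round hollow on the right (-y)
- loose_left: the loose half that carries half_left: pale maple block 100 mm wide (y), 25 high, flat underneath, 0.17 kg, slides easily. Origin on the underside, on the mean saw line, 26 mm in front (+x) of the handle centre; the sawn face swings 14 mm either side of that line; the plain back is 52 mm behind it. It starts flat on the bench
- home_left (a point): where half_left comes to be, same axes, when closed on its own fixed half: push along +x. The fixed half is a maple block 100 mm wide, 25 high, no handle, two brass screws, screwed to the bench; its wavy face looks to -x, mean line 26 mm in front (+x) of this point, back at 78 mm; exact counter-shape, no clearance. A wrong half leaves gaps of 14 mm or more
- half_right (a point): centre of the handle of a loose half (may be absent), 47 mm above its underside. The handle is a darker upright wooden bar 50 mm long (x), 24 wide (y), 44 tall (25 to 69 mm above the underside). z up. The sawn face looks to +x (at the start roughly away from the robot). Its shape, seen from behind along +x: an S-wave: a round hollow on the left (+y) and a round nose on the right (-y)
- loose_right: the loose half that carries half_right: pale maple block 100 mm wide (y), 25 high, flat underneath, 0.17 kg, slides easily. Origin on the underside, on the mean saw line, 26 mm in front (+x) of the handle centre; the sawn face swings 14 mm either side of that line; the plain back is 52 mm behind it. It starts flat on the bench
- home_right (a point): where half_right comes to be, same axes, when closed on its own fixed half: push along +x. The fixed half is a maple block 100 mm wide, 25 high, no handle, two brass screws, screwed to the bench; its wavy face looks to -x, mean line 26 mm in front (+x) of this point, back at 78 mm; exact counter-shape, no clearance. A wrong half leaves gaps of 14 mm or more
- reset_knob_grip (a point): on the axis of the counter's black bar knob, at grip height, 82 mm above the bench; turns with the knob: x along the bar, z up. Bar 53 mm long, 14 wide, 32 tall, its top 7 mm above this point, the disc under it 17 mm below. On a grey box 100 x 90 mm, 45 high, fixed
- reset_knob (a joint): knob angle from its zero stop in rad, growing clockwise from above (2.8 at the far stop); at zero the white mark on the bar meets the longest dial mark, on the side facing the robot. Light friction (0.04 N m), stays where left; anticlockwise takes it to zero
- offcut: wood offcut 120 x 80 x 45 mm, a bystander to leave alone; origin at the centre of its underside
- thumb_plane: brass thumb plane 100 x 35 x 40 mm, a bystander to leave alone; origin at the centre of its underside
- glue_jar: glue jar, 66 mm across, 80 mm tall, a bystander to leave alone; origin at the centre of its underside
Not all that is in view belongs to the job. Leave any orange or red look-alike of the part that bears home_right alone.

How it is judged:
On the way, in this order (a step that is already met when the one before it is completed fails the run):
1. every loose half present is closed against its own fixed half (distance between half_nose and home_nose below 0.004 m and angle between the x axis of half_nose and the x axis of home_nose, either way round below 0.06 rad and distance between half_hollow and home_hollow below 0.004 m and angle between the x axis of half_hollow and the x axis of home_hollow, either way round below 0.06 rad and distance between half_left and home_left below 0.004 m and angle between the x axis of half_left and the x axis of home_left, either way round below 0.06 rad and distance between half_right and home_right below 0.004 m and angle between the x axis of half_right and the x axis of home_right, either way round below 0.06 rad), for 0.2 s.
2. then the counter knob is turned back to its zero stop (value of joint reset_knob below 0.08 rad), for 0.2 s.
At the end, for the whole second after the job is handed in: Every loose half present is within 4 mm and 0.06 rad of its closed place on its own fixed half, flat (0.06 rad) and at rest, and the knob is within 0.08 rad of its zero stop (all of step 1 and angle between each of half_nose, half_hollow, half_left, half_right's own z axis and vertical below 0.06 rad and linear speed of each of loose_nose, loose_hollow, loose_left, loose_right below 0.02 m/s and value of joint reset_knob below 0.08 rad); the robot touches nothing.
It fails at once if the offcut is pushed more than 30 mm (distance of offcut from where it was at the start of the episode above 0.03 m).
It fails at once if the thumb plane is pushed more than 30 mm (distance of thumb_plane from where it was at the start of the episode above 0.03 m).
It fails at once if the glue jar is pushed more than 30 mm (distance of glue_jar from where it was at the start of the episode above 0.03 m).
Of loose_nose, loose_hollow, loose_left, loose_right only 3 to 4 are there at a start; the rules pass over those that are not, and their reading is None.
At some moment in a run one of loose_nose, loose_hollow, loose_left, loose_right may be knocked a few centimetres aside while the robot is not near it.
Once in a run the grip may slacken for a moment while it holds something.
It also fails if it takes over 210 s, if anything falls off the work surface, if the arm or the gripper's body presses on something with over 40 N, if the wrist force passes 120 N, or if a joint passes its speed limit or range.

## Working session

There is one attempt and no reset: what is moved stays moved. The work goes in short steps, each a Python script; the robot and the scene stay as the last script left them, time stands still between calls to the robot, and variables do not carry over. Pictures are saved under pics/ and viewed, at most 14 in all, crops included, and the job is handed in when it is done.

```bash
mkdir -p pics; ls; python3 - <<'E'
from cell import arm
import cv2,numpy as np
for n in ["scene","top"]:
    im,d=arm.read_camera(n); c=arm.calibration(n)
    cv2.imwrite(f"pics/{n}0.png",im[...,::-1]); np.savez(f"{n}0.npz",im=im,d=d)
    print(n,np.round(c["camera_matrix"],1).tolist(),np.round(c["position"],3),np.round(c["rotation"],3).tolist(),(d>0).mean())
print(arm.calibration("wrist"))
s=arm.sense();print({k:s[k] for k in("time","eef_pos","tcp_rot","opening","ft_force")})
E
```

```text
pics
scene [[540.1, 0.0, 280.2], [0.0, 540.1, 212.0], [0.0, 0.0, 1.0]] [ 1.324 -0.984  0.895] [0.831, 0.285, -0.159, -0.451] 0.9828656462585034
top [[539.2, 0.0, 275.4], [0.0, 539.2, 213.6], [0.0, 0.0, 1.0]] [2.710e-01 1.000e-03 2.034e+00] [-0.705, 0.706, -0.048, 0.047] 0.9960544217687075
{'camera_matrix': array([[325.1922621 ,   0.        , 283.86147521],
       [  0.        , 325.1922621 , 205.09409822],
       [  0.        ,   0.        ,   1.        ]]), 'hand_eye': array([[-1.22237225e-03, -9.53866092e-01, -3.00229887e-01,
         8.22233095e-02],
       [ 9.99999253e-01, -1.16661422e-03, -3.64978953e-04,
         1.75639866e-04],
       [-2.11140834e-06, -3.00230109e-01,  9.53866805e-01,
        -1.99816373e-01],
       [ 0.00000000e+00,  0.00000000e+00,  0.00000000e+00,
         1.00000000e+00]])}
{'time': 0.1, 'eef_pos': array([0.25402263, 0.59770215, 0.1841578 ]), 'tcp_rot': array([ 1.99523020e-01,  9.79892759e-01, -8.54366281e-04, -1.21406051e-04]), 'opening': 0.9977129309024297, 'ft_force': array([ 0.59593803, -0.85237551, -0.0387596 ])}
```

View pics/scene0.png

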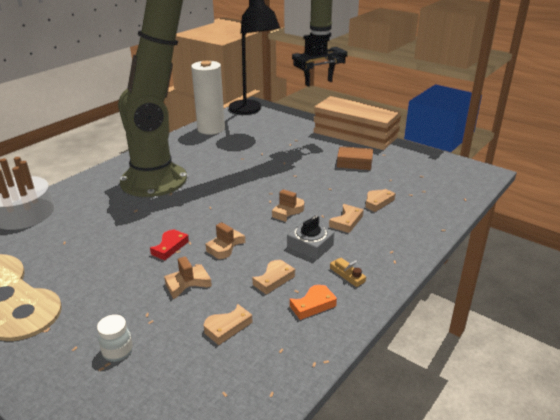

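View pics/top0.png

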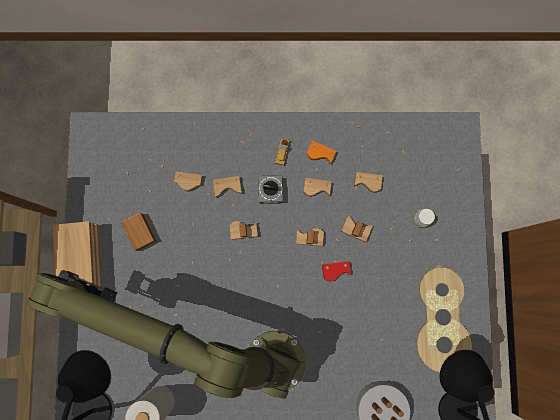

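```bash
cat > h.py <<'E'
import numpy as np,cv2
from scipy.spatial.transform import Rotation as R
from cell import arm
def cam(n):
    c=arm.calibration(n); r=np.array(c["rotation"]); r=r if r.shape==(3,3) else R.from_quat(r).as_matrix()
    return c["camera_matrix"],np.array(c["position"]),r
def rayplane(n,uv,z):
    K,p,r=cam(n); uv=np.atleast_2d(uv).astype(float)
    d=np.c_[(uv[:,0]-K[0,2])/K[0,0],(uv[:,1]-K[1,2])/K[1,1],np.ones(len(uv))]@r.T
    return p+d*((z-p[2])/d[:,2])[:,None]
def cloud(n,D):
    K,p,r=cam(n); v,u=np.mgrid[:D.shape[0],:D.shape[1]]
    P=np.stack([(u-K[0,2])/K[0,0]*D,(v-K[1,2])/K[1,1]*D,D],-1)
    return P@r.T+p
E
python3 - <<'E'
from h import *
f=np.load("top0.npz"); im,D=f["im"],f["d"]
P=cloud("top",D); print("bench z",np.median(P[150:280,170:400,2]))
hsv=cv2.cvtColor(im,cv2.COLOR_RGB2HSV)
m=((P[...,2]>.012)&(P[...,0]>.3)&(P[...,0]<.95)).astype(np.uint8)
m[:, :110]=0
n,l,st,ce=cv2.connectedComponentsWithStats(m)
for i in range(1,n):
    if st[i,4]<40: continue
    q=l==i; h=np.median(hsv[q],0)
    top=q&(P[...,2]>np.percentile(P[q][:,2],95)-.012)
    print(i,st[i].tolist(),np.round(P[q].mean(0),3),"zq",np.round(np.percentile(P[q][:,2],[50,97]),3),"hsv",h,"topc",np.round(P[top].mean(0),3))
c=im[120:290,165:435]; cv2.imwrite("pics/topcrop.png",cv2.resize(c,None,fx=2.95,fy=2.95,interpolation=cv2.INTER_CUBIC)[...,::-1])
E
```

```text
bench z 0.0016596313308638866
190 [275, 138, 15, 27, 226] [ 0.781 -0.027  0.03 ] zq [0.028 0.051] hsv [ 19.  159.5 143.5] topc [ 0.797 -0.029  0.044]
207 [307, 141, 29, 23, 365] [ 0.782 -0.172  0.026] zq [0.025 0.036] hsv [ 14. 211. 203.] topc [ 0.782 -0.173  0.028]
405 [174, 172, 28, 19, 374] [0.672 0.332 0.025] zq [0.025 0.035] hsv [ 16. 113. 174.] topc [0.671 0.33  0.027]
411 [354, 172, 29, 20, 380] [ 0.669 -0.356  0.026] zq [0.025 0.036] hsv [ 16. 111. 180.] topc [ 0.669 -0.356  0.028]
420 [258, 175, 27, 28, 650] [0.632 0.017 0.053] zq [0.05 0.09] hsv [ 24.   7. 113.] topc [0.636 0.018 0.088]
436 [213, 176, 29, 21, 380] [0.654 0.183 0.026] zq [0.026 0.036] hsv [ 16. 113. 175.] topc [0.655 0.183 0.029]
448 [303, 178, 29, 18, 372] [ 0.648 -0.156  0.025] zq [0.025 0.036] hsv [ 16. 111. 178.] topc [ 0.648 -0.153  0.028]
606 [413, 209, 22, 19, 314] [ 0.523 -0.546  0.067] zq [0.076 0.088] hsv [ 23.  19. 207.] topc [ 0.526 -0.553  0.081]
619 [121, 213, 35, 38, 762] [0.475 0.507 0.044] zq [0.045 0.056] hsv [ 14. 151. 149.] topc [0.477 0.509 0.048]
645 [341, 215, 32, 27, 418] [ 0.483 -0.303  0.035] zq [0.027 0.075] hsv [ 16. 114. 174.] topc [ 0.481 -0.303  0.07 ]
669 [230, 221, 29, 19, 381] [0.479 0.122 0.036] zq [0.027 0.076] hsv [ 16. 115. 173.] topc [0.478 0.119 0.07 ]
712 [296, 228, 29, 18, 389] [ 0.453 -0.132  0.036] zq [0.028 0.075] hsv [ 16. 116. 168.] topc [ 0.453 -0.129  0.07 ]
891 [322, 261, 29, 18, 367] [ 0.335 -0.224  0.026] zq [0.026 0.036] hsv [  1. 203. 180.] topc [ 0.335 -0.223  0.029]
932 [422, 267, 37, 12, 164] [ 0.318 -0.616  0.017] zq [0.016 0.024] hsv [ 19.  94. 183.] topc [ 0.318 -0.616  0.017]
```

View pics/topcrop.png

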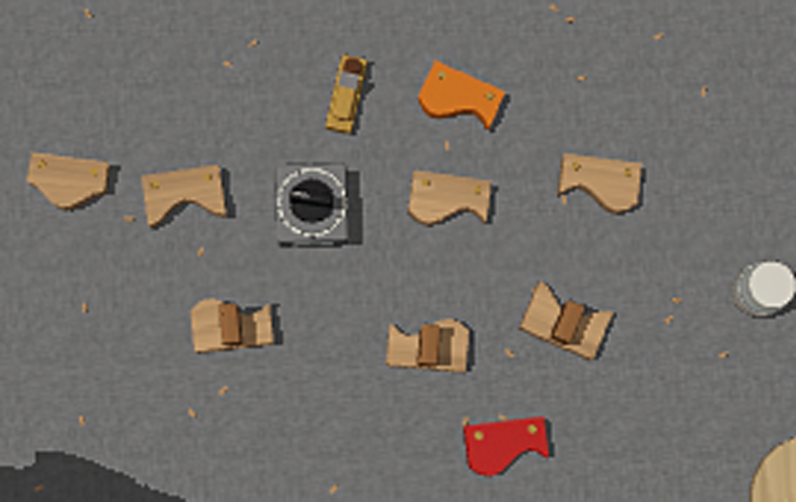

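Candidates (top crop pixels):
- **Fixed halves:** A (68,180) has a nose, so it is home_hollow. B (187,195) has a hollow, so it is home_nose, and its partner is absent. C (450,197) has a nose on the left and a hollow on the right, so it is home_right. D (603,183) has a hollow on the left and a nose on the right, so it is home_left.
- **Decoys:** the orange part (463,95) and the red part (507,445) copy C and are left alone.
- **Loose halves:** (233,327) has its nose on the left, so it is half_left → D. (430,345) has its hollow on the left, so it is half_right → C. (568,320) has two horns, so it is half_hollow → A.

Next I measure each one from close above with the wrist camera.

```bash
cat >> h.py <<'E'
def quat(yaw):  # tool down, closing line along world y rotated by yaw, camera on the robot's side
    return (R.from_euler("z",yaw)*R.from_quat([0,1,0,0])).as_quat()
def wcloud():
    s=arm.sense(); im,D=arm.read_camera("wrist"); c=arm.calibration("wrist"); K=c["camera_matrix"]; E=c["hand_eye"]
    v,u=np.mgrid[:D.shape[0],:D.shape[1]].astype(float)
    x=(u-K[0,2])/K[0,0]; y=(v-K[1,2])/K[1,1]; th=np.maximum(np.hypot(x,y),1e-9)
    d=np.stack([np.sin(th)*x/th,np.sin(th)*y/th,np.cos(th)],-1)
    Rw=R.from_quat(s["tcp_rot"]).as_matrix(); d=d@E[:3,:3].T@Rw.T; o=s["eef_pos"]+Rw@E[:3,3]
    P=o+d/( d@(Rw@E[:3,2]) )[...,None]*D[...,None]
    return im,P,o,d
def above(x,y,z=.2,yaw=0): # camera's nadir over x,y
    o=R.from_euler("z",yaw).apply([.082,0,0]); arm.move_to([x+o[0],y+o[1],z],quat(yaw))
def block(x,y,kind,rad=.075,sat=70):
    """pose (handle/home x,y,yaw, zbench, ztop) of the block near x,y: back edge line + the two side edges"""
    im,P,o,d=wcloud(); hsv=cv2.cvtColor(im,cv2.COLOR_RGB2HSV)
    near=np.hypot(P[...,0]-x,P[...,1]-y)<rad
    zb=np.median(P[(np.hypot(P[...,0]-x,P[...,1]-y)<.12)&(hsv[...,1]<40)][:,2])
    m=near&(P[...,2]>zb+.015)&(hsv[...,1]>sat)
    n,l,st,_=cv2.connectedComponentsWithStats(m.astype(np.uint8)); m=l==1+np.argmax(st[1:,4])
    hm=m&(P[...,2]>zb+.062); zt=np.median(P[m&(P[...,2]<zb+.035)][:,2]); lo=m&(P[...,2]<zb+.035)
    q=(o+d*((zt-o[2])/d[...,2])[...,None])[lo][:,:2]   # rays onto the measured top plane
    (c,sz,a)=cv2.minAreaRect(q.astype(np.float32)); yaw=np.deg2rad((a+45)%90-45); s=-1 if kind=="loose" else 1
    for _ in range(3):
        c_,s_=np.cos(yaw),np.sin(yaw); b=q@np.array([[c_,-s_],[s_,c_]])
        yc=(b[:,1].min()+b[:,1].max())/2; k=np.round((b[:,1]-yc)/.003).astype(int); B=[]
        for i in range(-14,15):
            w=b[k==i]
            if len(w)>2: B.append([np.mean(w[:,1]),(s*w[:,0]).max()*s])
        B=np.array(B); f=np.polyfit(B[:,0],B[:,1],1); g=abs(B[:,1]-np.polyval(f,B[:,0]))<.002; f=np.polyfit(B[g,0],B[g,1],1)
        yaw-=np.arctan(f[0])
    c_,s_=np.cos(yaw),np.sin(yaw); b=q@np.array([[c_,-s_],[s_,c_]])
    e=[np.percentile(b[:,1],.5),np.percentile(b[:,1],99.5)]; xb=np.median(B[:,1]) ; ym=np.mean(e)
    b2=(s*b[:,0]); xb=s*np.median([b2[abs(b[:,1]-t)<.004].max() for t in np.linspace(e[0]+.01,e[1]-.01,9)])
    h=np.array([xb+.026 if s<0 else xb-.078,ym])@np.array([[c_,s_],[-s_,c_]])
    r=dict(p=h,yaw=yaw,zb=zb,zt=zt,w=e[1]-e[0])
    if hm.sum()>20: r["hand"]=(o+d*((np.median(P[hm][:,2])-o[2])/d[...,2])[...,None])[hm][:,:2].mean(0); r["hz"]=np.median(P[hm][:,2])
    return r,im
E
python3 - <<'E'
from h import *
np.set_printoptions(precision=4,suppress=True)
arm.move_to([.45,.45,.25],quat(0))
B=dict(A=(.672,.332),L1=(.479,.122),C=(.648,-.156),L2=(.453,-.132),L3=(.483,-.303),D=(.669,-.356))
for k,(x,y) in B.items():
    try: above(x,y)
    except arm.Unreachable: print(k,"unreach"); continue
    r,im=block(x,y,"loose" if k[0]=="L" else "fixed"); print(k,r)
    cv2.imwrite(f"pics/w_{k}.png",im[...,::-1])
print(arm.sense()["time"],arm.sense()["q"])
E
```

```text
A {'p': array([0.6859, 0.2328]), 'yaw': np.float64(0.933567623500059), 'zb': np.float64(0.3273176989169596), 'zt': np.float64(0.3609824569002765), 'w': np.float64(0.008252200226025297)}
L1 {'p': array([0.5238, 0.0659]), 'yaw': np.float64(-2.3208817141921454), 'zb': np.float64(0.33099028188318397), 'zt': np.float64(0.361767082761314), 'w': np.float64(0.011170807174344766)}
C {'p': array([ 0.763 , -0.1366]), 'yaw': np.float64(-2.3404234072077212), 'zb': np.float64(0.3274559497201025), 'zt': np.float64(0.36081613087174014), 'w': np.float64(0.00913364264668115)}
L2 {'p': array([ 0.5277, -0.136 ]), 'yaw': np.float64(0.07646242373895391), 'zb': np.float64(0.32628756398377656), 'zt': np.float64(0.3511246748492559), 'w': np.float64(0.027232486715553228)}
L3 {'p': array([ 0.5587, -0.3047]), 'yaw': np.float64(-0.7379058405401081), 'zb': np.float64(0.32735446644420463), 'zt': np.float64(0.35219484599362355), 'w': np.float64(0.006161057113555302)}
D {'p': array([ 0.671 , -0.4432]), 'yaw': np.float64(0.7051688308242363), 'zb': np.float64(0.32758343360309927), 'zt': np.float64(0.3613594683901688), 'w': np.float64(0.008461921136886708)}
7.3083 [ 0.1607  0.7903  0.5829  0.8181 -0.4025  1.6182  2.1454]h.py:43: RankWarning: Polyfit may be poorly conditioned
  B=np.array(B); f=np.polyfit(B[:,0],B[:,1],1); g=abs(B[:,1]-np.polyval(f,B[:,0]))<.002; f=np.polyfit(B[g,0],B[g,1],1)
h.py:43: RankWarning: Polyfit may be poorly conditioned
  B=np.array(B); f=np.polyfit(B[:,0],B[:,1],1); g=abs(B[:,1]-np.polyval(f,B[:,0]))<.002; f=np.polyfit(B[g,0],B[g,1],1)
```

```bash
python3 - <<'E'
from h import *
np.set_printoptions(precision=4,suppress=True)
s=arm.sense();print(s["eef_pos"],s["tcp_rot"])
im,D=arm.read_camera("wrist");print(D[::60,::80]); im,P,o,d=wcloud();print(o); print(P[::100,::80])
E
```

```text
[ 0.7504 -0.3556  0.2014] [ 0.      1.     -0.0001  0.0003]
[[0.5445 0.3295 0.3374 0.3425 0.3423 0.3385 0.3322]
 [0.6156 0.3568 0.3609 0.3646 0.3656 0.3644 0.3571]
 [1.0601 0.384  0.385  0.3642 0.3621 0.3847 0.3831]
 [1.0945 0.4086 0.4097 0.4111 0.4113 0.3854 0.409 ]
 [1.0943 0.4378 0.4364 0.4344 0.4357 0.4368 0.4364]
 [0.0656 0.0819 0.0863 0.0874 0.0873 0.0878 0.0813]
 [0.0677 0.0654 0.0695 0.0718 0.0723 0.07   0.0657]]
[ 0.6678 -0.3558  0.4017]
[[[ 0.2655 -1.1765 -0.2968]
  [ 0.4915 -0.643  -0.0006]
  [ 0.5197 -0.5138  0.0014]
  [ 0.5312 -0.4095  0.0002]
  [ 0.5319 -0.3116  0.0002]
  [ 0.5215 -0.2081  0.0003]
  [ 0.4959 -0.0824 -0.001 ]]

 [[ 0.5491 -1.3879 -0.4941]
  [ 0.641  -0.6402 -0.0005]
  [ 0.6543 -0.514  -0.0007]
  [ 0.6603 -0.4095  0.0005]
  [ 0.6611 -0.3148  0.0266]
  [ 0.6559 -0.2123  0.0091]
  [ 0.6436 -0.0856 -0.0006]]

 [[ 0.9742 -1.6647 -0.6504]
  [ 0.7867 -0.6601 -0.0004]
  [ 0.7873 -0.5239  0.0005]
  [ 0.7877 -0.413   0.0007]
  [ 0.788  -0.3094  0.0003]
  [ 0.7799 -0.2102  0.0269]
  [ 0.7875 -0.0676 -0.0001]]

 [[ 0.7136 -0.4378  0.3474]
  [ 0.7191 -0.4166  0.3332]
  [ 0.72   -0.3917  0.3275]
  [ 0.7198 -0.3682  0.3257]
  [ 0.7188 -0.346   0.3271]
  [ 0.7201 -0.3225  0.3272]
  [ 0.7184 -0.2988  0.3337]]

 [[ 1.6125 -1.4578 -0.0848]
  [ 0.7282 -0.4036  0.3621]
  [ 0.7261 -0.383   0.3586]
  [ 0.7239 -0.365   0.3581]
  [ 0.7238 -0.3485  0.358 ]
  [ 0.7783 -0.3081  0.3195]
  [ 0.7538 -0.291   0.3445]]]
```

View pics/w_D.png

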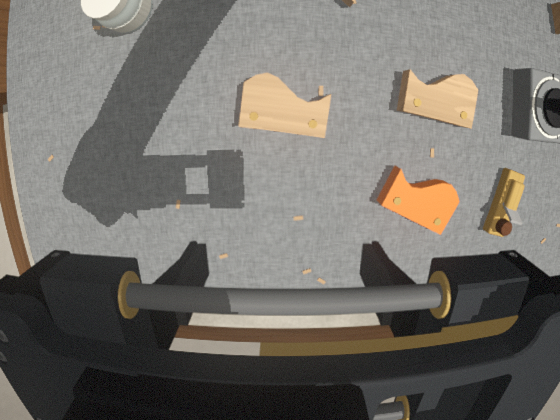

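The picture shows fixed half D at (285,105) with the orange look-alike at (420,200). Geometry is right (bench z≈0), and only the gripper's own pixels spoiled the mask, so I filter those out.

```bash
sed -i 's/<.12)&(hsv\[...,1\]<40)\]/<.12)\&(hsv[...,1]<40)\&(P[...,2]<.15)]/; s/m=near&(P/m=near\&(P[...,2]<.15)\&(P/' h.py
python3 - <<'E'
from h import *
np.set_printoptions(precision=4,suppress=True)
B=dict(D=(.669,-.356),L3=(.483,-.303),L2=(.453,-.132),C=(.648,-.156),L1=(.479,.122),A=(.672,.332))
for k,(x,y) in B.items():
    above(x,y)
    r,im=block(x,y,"loose" if k[0]=="L" else "fixed"); print(k,{a:np.round(b,4).tolist() for a,b in r.items()})
    cv2.imwrite(f"pics/w2_{k}.png",im[...,::-1])
print(arm.sense()["time"],arm.sense()["q"])
E
```

```text
D {'p': [0.6203, -0.3477], 'yaw': -0.1406, 'zb': 0.0003, 'zt': 0.0253, 'w': 0.0986}Traceback (most recent call last):
  File "<stdin>", line 6, in <module>
  File "h.py", line 47, in block
    b2=(s*b[:,0]); xb=s*np.median([b2[abs(b[:,1]-t)<.004].max() for t in np.linspace(e[0]+.01,e[1]-.01,9)])
                                   ~~~~~~~~~~~~~~~~~~~~~~~~~~^^
    return umr_maximum(a, axis, None, out, keepdims, initial, where)
ValueError: zero-size array to reduction operation maximum which has no identity
```

```bash
python3 - <<'E'
s=open("h.py").read()
i=s.index("    for _ in range(3):"); j=s.index("    h=np.array([xb")
s=s[:i]+'''    yaw0=yaw
    for it in range(5):
        c_,s_=np.cos(yaw),np.sin(yaw); b=q@np.array([[c_,-s_],[s_,c_]])
        e=np.percentile(b[:,1],[.5,99.5]); ym=e.mean(); B=[]
        for t in np.arange(e[0]+.006,e[1]-.005,.003):
            w=b[abs(b[:,1]-t)<.002]
            if len(w)>5 and (kind!="loose" or abs(t-ym)>.018): B.append([t,(s*w[:,0]).max()*s])
        B=np.array(B); g=np.ones(len(B),bool)
        for _ in range(4): f=np.polyfit(B[g,0],B[g,1],1); e_=abs(B[:,1]-np.polyval(f,B[:,0])); g=e_<=max(.001,2*np.median(e_))
        yaw-=np.arctan(f[0])
    xb=np.polyval(f,ym)
'''+s[j:].replace("w=e[1]-e[0])","w=e[1]-e[0],yaw0=yaw0,rms=np.sqrt(np.mean(e_[g]**2)),n=g.sum())")
open("h.py","w").write(s)
E
python3 - <<'E'
from h import *
B=dict(D=(.669,-.356),L3=(.483,-.303),L2=(.453,-.132),C=(.648,-.156),L1=(.479,.122),A=(.672,.332))
for k,(x,y) in B.items():
    above(x,y)
    r,im=block(x,y,"loose" if k[0]=="L" else "fixed"); print(k,{a:np.round(b,4).tolist() for a,b in r.items()})
    cv2.imwrite(f"pics/w2_{k}.png",im[...,::-1])
print(arm.sense()["time"],arm.sense()["q"])
E
```

```text
D {'p': [0.6202, -0.3478], 'yaw': -0.1387, 'zb': 0.0003, 'zt': 0.0253, 'w': 0.0987, 'yaw0': -0.1339, 'rms': 0.0003, 'n': 30}
L3 {'p': [0.4832, -0.3046], 'yaw': -0.4195, 'zb': 0.0003, 'zt': 0.0252, 'w': 0.0992, 'yaw0': -0.4206, 'rms': 0.0002, 'n': 18, 'hand': [0.4827, -0.3041], 'hz': 0.0689}
L2 {'p': [0.4544, -0.1303], 'yaw': -0.0984, 'zb': 0.0003, 'zt': 0.0253, 'w': 0.0989, 'yaw0': -0.0959, 'rms': 0.0003, 'n': 18, 'hand': [0.4536, -0.1299], 'hz': 0.0689}
C {'p': [0.598, -0.1531], 'yaw': -0.1501, 'zb': 0.0002, 'zt': 0.0253, 'w': 0.0987, 'yaw0': -0.1361, 'rms': 0.0003, 'n': 30}
L1 {'p': [0.4807, 0.1185], 'yaw': 0.1144, 'zb': 0.0003, 'zt': 0.0252, 'w': 0.0989, 'yaw0': 0.1164, 'rms': 0.0003, 'n': 18, 'hand': [0.48, 0.1186], 'hz': 0.0689}
A {'p': [0.622, 0.3389], 'yaw': -0.1387, 'zb': 0.0002, 'zt': 0.0252, 'w': 0.0982, 'yaw0': -0.1383, 'rms': 0.0003, 'n': 30}
14.3 [-0.84126343  0.86602155  0.96673659  0.86032852 -0.68074407  1.6638308
  1.40448898]
```

```bash
cat >> h.py <<'E'
def S(k): return arm.sense()[k]
def show(r): return {a:np.round(b,4).tolist() for a,b in r.items() if a in("p","yaw","hand","w","zt","hz","rms")}
def pick(p,yaw,zg=.030):
    arm.move_gripper(.65); arm.move_to([p[0],p[1],.14],quat(yaw)); arm.move_l([p[0],p[1],zg],speed=.12)
    arm.move_gripper(0); print("grip",round(S("opening"),3),round(S("grasp_force"),1)); 
def carry(p,yaw,zc,zg=.030):
    s=S("eef_pos"); arm.move_l([s[0],s[1],zc],speed=.15); arm.move_to([p[0],p[1],zc],quat(yaw))
    print("carried",round(S("opening"),3),round(S("grasp_force"),1)); arm.move_l([p[0],p[1],zg+.001],speed=.1)
def free():
    arm.move_gripper(.65); s=S("eef_pos"); arm.move_l([s[0],s[1],.14],speed=.15)
def fwd(p,yaw,d): return np.array([p[0]+d*np.cos(yaw),p[1]+d*np.sin(yaw)])
def slide(home,yaw,start,end=.003,zg=.030,fmax=12):
    """gripped half: forward along the home axis, the last 8 mm by steps, till it meets its counterpart"""
    a=fwd(home,yaw,-.008); arm.move_l([a[0],a[1],zg],speed=.05); ax=[np.cos(yaw),np.sin(yaw),0]
    arm.hold(.2); f0=S("ft_force")@ax
    for d in np.arange(-.007,end+1e-6,.001):
        a=fwd(home,yaw,d); arm.move_l([a[0],a[1],zg],speed=.03); f=S("ft_force")@ax-f0
        if abs(f)>fmax: break
    print("slide end d",round(d,4),"f",round(f,1),np.round(S("ft_force"),1))
E
python3 - <<'E'
from h import *
C=np.array([.598,-.1531]); yc=-.145
pick([.454,-.1302],-.098); g=fwd(C,yc,-.042); carry(g,yc,.10); free()
above(*g); r,im=block(*g,"loose",rad=.068); print(show(r),"want",g)
cv2.imwrite("pics/c1.png",im[...,::-1]); print(S("time"))
E
```

```text
grip 0.257 30.0
carried 0.259 30.0
{'p': [0.5568, -0.1473], 'yaw': -0.1388, 'zt': 0.0252, 'w': 0.0989, 'rms': 0.0003, 'hand': [0.5562, -0.147], 'hz': 0.0689} want [ 0.55644075 -0.14703132]
23.1167
```

View pics/c1.png

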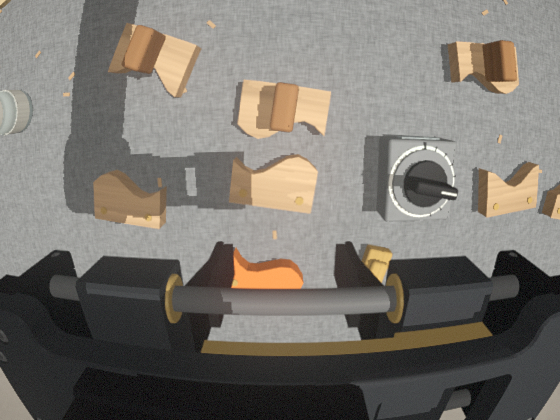

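The picture shows the loose half at (284,105) facing C at (275,185). Its nose sits opposite C's hollow, so the match is right. The placing error is under 1 mm, so I slide it in.

```bash
python3 - <<'E'
from h import *
C=np.array([.598,-.1531]); yc=-.142; g=fwd(C,yc,-.042)
pick(g,yc); slide(C,yc,g); free()
above(C[0]-.01,C[1]); r,im=block(*fwd(C,yc,-.02),"loose",rad=.065); print(show(r),"want",C)
cv2.imwrite("pics/c2.png",cv2.resize(im[60:220,180:400],None,fx=3,fy=3)[...,::-1]); print(S("time"))
E
```

```text
grip 0.261 30.0
slide end d 0.003 f 2.1 [-1.8  4.2  9.3]
{'p': [0.5663, -0.1404], 'yaw': -0.373, 'zt': 0.0253, 'w': 0.0991, 'rms': 0.0002, 'hand': [0.5664, -0.1404], 'hz': 0.069} want [ 0.598  -0.1531]
31.6167
```

View pics/c2.png

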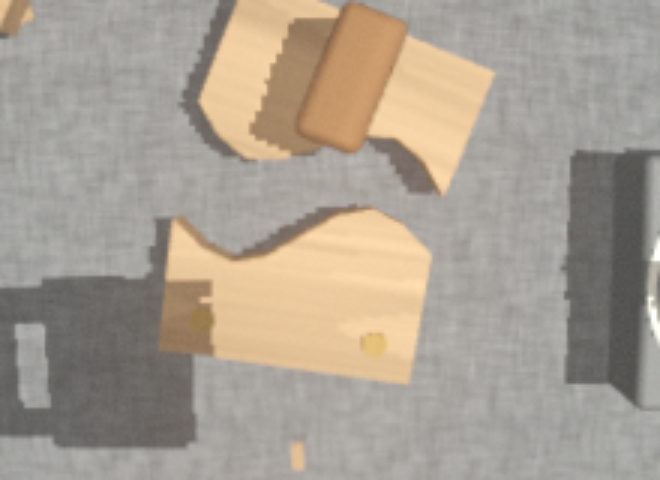

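The half ended 32 mm short and turned, because the grip slackened or it was knocked. I re-grip it and repeat, riding 1 mm higher and watching the grip.

```bash
python3 - <<'E'
s=open("h.py").read()
s=s.replace('''        if abs(f)>fmax: break
    print("slide''','''        if abs(f)>fmax: break
    print("slide grip",round(S("opening"),3),round(S("grasp_force"),1),"''')
open("h.py","w").write(s)
E
python3 - <<'E'
from h import *
C=np.array([.598,-.1531]); yc=-.142; g=fwd(C,yc,-.042)
pick([.5663,-.1404],-.373); carry(g,yc,.06); slide(C,yc,g,zg=.0305); free()
above(C[0]-.01,C[1]); r,im=block(*fwd(C,yc,-.02),"loose",rad=.065); print(show(r),"want",C)
cv2.imwrite("pics/c3.png",cv2.resize(im[60:220,180:400],None,fx=3,fy=3)[...,::-1]); print(S("time"))
E
```

```text
grip 0.258 30.0
carried 0.252 30.0
slide grip 0.265 29.9  end d 0.003 f -5.7 [-6.3 -0.5  2.2]
{'p': [0.5984, -0.1535], 'yaw': -0.1408, 'zt': 0.0253, 'w': 0.0986, 'rms': 0.0002, 'hand': [0.5977, -0.1532], 'hz': 0.069} want [ 0.598  -0.1531]
41.3167
```

View pics/c3.png

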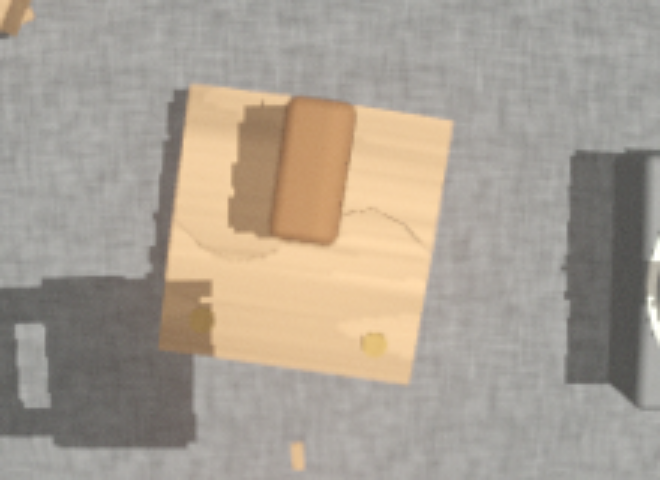

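The saw line is closed (seam at (180–425, 205–260)) and the pose agrees with home to under 1 mm. Next: half_hollow → A.

```bash
cat >> h.py <<'E'
def do(loose,home,yh,zc,name):
    home=np.array(home); g=fwd(home,yh,-.042)
    above(*loose); r,_=block(*loose,"loose"); print("found",show(r))
    pick(r["p"],r["yaw"]); carry(g,yh,zc)
    if S("opening")<.2: print("LOST"); return
    slide(home,yh,g,zg=.0305); free()
    above(home[0]-.01,home[1]); r,im=block(*fwd(home,yh,-.02),"loose",rad=.065); print(show(r),"want",home)
    cv2.imwrite(f"pics/{name}.png",cv2.resize(im[60:220,180:400],None,fx=3,fy=3)[...,::-1]); print(S("time"))
E
python3 -c "
from h import *
do([.4832,-.3046],[.622,.3389],-.1387,.18,'a1')"
```

```text
found {'p': [0.4831, -0.3046], 'yaw': -0.4213, 'zt': 0.0253, 'w': 0.0992, 'rms': 0.0002, 'hand': [0.4827, -0.3041], 'hz': 0.0688}
grip 0.257 30.0
carried 0.259 30.0
slide grip 0.254 30.0  end d 0.003 f -3.7 [-4.1 -0.5  3.3]
{'p': [0.6229, 0.3385], 'yaw': -0.1345, 'zt': 0.0252, 'w': 0.0987, 'rms': 0.0003, 'hand': [0.6221, 0.3388], 'hz': 0.0689} want [0.622  0.3389]
55.7833
```

View pics/a1.png

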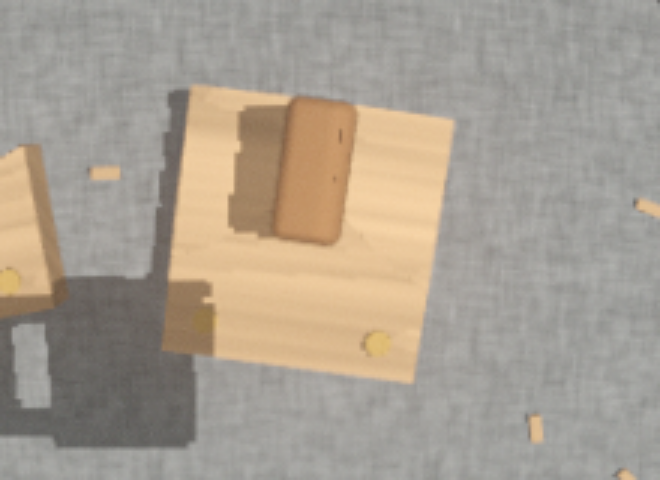

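The half_hollow form is fully closed with no visible gap (handle at (315,170)). Next: half_left → D.

```bash
python3 -c "
from h import *
do([.4807,.1185],[.6202,-.3478],-.1387,.18,'d1')"
```

```text
found {'p': [0.4809, 0.1184], 'yaw': 0.1155, 'zt': 0.0252, 'w': 0.0988, 'rms': 0.0003, 'hand': [0.48, 0.1186], 'hz': 0.0689}
grip 0.261 30.0
carried 0.26 30.0
slide grip 0.255 30.0  end d 0.003 f -4.2 [-4.1  0.5  2.9]
{'p': [0.6208, -0.3483], 'yaw': -0.1297, 'zt': 0.0253, 'w': 0.0986, 'rms': 0.0002, 'hand': [0.62, -0.3479], 'hz': 0.069} want [ 0.6202 -0.3478]
69.8667
```

View pics/d1.png

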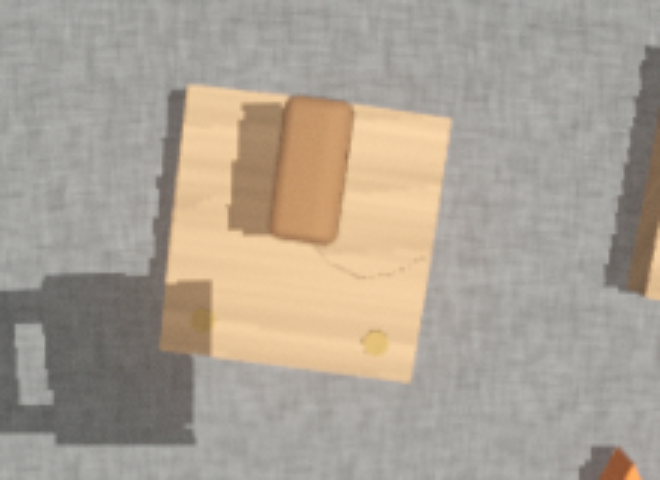

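All three are closed. Now a look at the knob from above, plus a check from the top camera that every handle is still home.

```bash
python3 - <<'E'
from h import *
above(.632,.017,.22); im,P,o,d=wcloud()
np.set_printoptions(precision=4,suppress=True)
hsv=cv2.cvtColor(im,cv2.COLOR_RGB2HSV)
n=np.hypot(P[...,0]-.632,P[...,1]-.017)<.05
zs=P[n][:,2]; zs=zs[zs<.12]; print("z pct",np.percentile(zs,[5,50,90,97]))
m=n&(P[...,2]>.075)&(P[...,2]<.12); q=(o+d*((np.median(P[m][:,2])-o[2])/d[...,2])[...,None])[m][:,:2]
print(m.sum(),np.median(P[m][:,2]),cv2.minAreaRect(q.astype(np.float32)))
ys,xs=np.nonzero(m);print(xs.min(),xs.max(),ys.min(),ys.max())
# box (grey) centre
b=n&(P[...,2]>.035)&(P[...,2]<.055); print("box",cv2.minAreaRect(P[b][:,:2].astype(np.float32)))
w=m&(hsv[...,2]>150);print("white on bar",w.sum(),P[w].mean(0) if w.any() else 0)
c=im[40:200,180:390]; cv2.imwrite("pics/k1.png",cv2.resize(c,None,fx=3.5,fy=3.5,interpolation=cv2.INTER_CUBIC)[...,::-1])
im,D=arm.read_camera("top");T=cloud("top",D)
for h in([.598,-.1531],[.622,.3389],[.6202,-.3478]):
    k=(np.hypot(T[...,0]-h[0],T[...,1]-h[1])<.05)&(T[...,2]>.055)&(T[...,2]<.09); print(h,T[k].mean(0),k.sum())
print(S("time"))
E
```

```text
z pct [0.0443 0.0513 0.0882 0.0896]
710 0.08894967702885018 ((0.637346088886261, 0.016954714432358742), (0.053218476474285126, 0.014090120792388916), 80.61344909667969)
261 313 101 121
box ((0.6343669295310974, 0.01667415350675583), (0.09497419744729996, 0.0900004580616951), 1.2309001684188843)
white on bar 67 [0.6394 0.0309 0.0894]
[0.598, -0.1531] [ 0.5966 -0.1518  0.0697] 87
[0.622, 0.3389] [0.6201 0.3378 0.0686] 95
[0.6202, -0.3478] [ 0.6187 -0.3458  0.0682] 94
71.3333
```

View pics/k1.png

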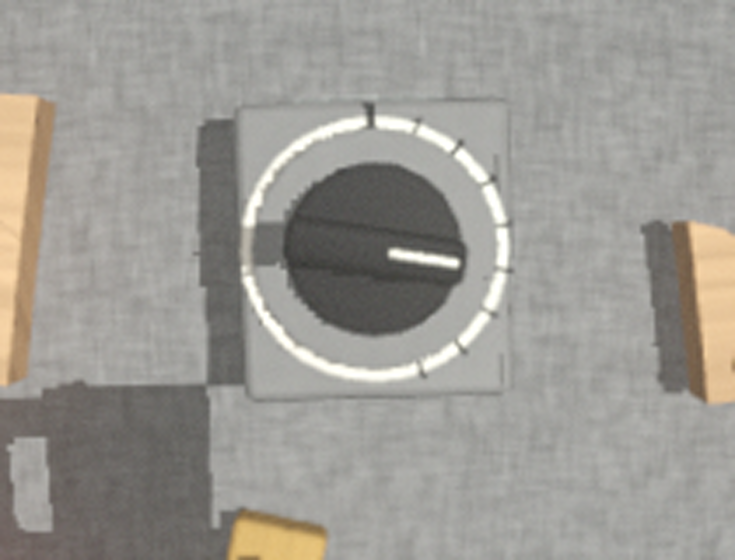

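The white mark points to +y at (455,262) and the longest mark is at (370,115) on the robot's side, so the knob stands about 1.77 rad clockwise of zero. I grip the bar at yaw −99.4° and turn it +101° (anticlockwise).

```bash
python3 - <<'E'
from h import *
c=[.6373,.0170]; y0=np.deg2rad(80.6-180); z=.067; end=np.deg2rad(1.8)+.03
q=[arm.inverse_kinematics([*c,z],quat(y)) for y in np.linspace(y0,end,6)]
print([None if a is None else np.round(a,2).tolist() for a in q])
if all(a is not None for a in q):
    arm.move_gripper(.5); arm.move_to([*c,.16],quat(y0)); arm.move_l([*c,z],speed=.08); arm.move_gripper(0)
    s=arm.sense(); print("grip",s["opening"],s["grasp_force"]); t0=s["wrist_torque"][2]
    for y in np.arange(y0+.1,end+.1,.1):
        y=min(y,end); arm.move_to([*c,z],quat(y)); s=arm.sense(); t=s["wrist_torque"][2]-t0
        if abs(t)>.8: print("stop"); break
    print("yaw",np.rad2deg(y),"t",t,s["ft_force"],s["opening"])
    arm.move_gripper(.5); arm.move_l([*c,.16],speed=.1)
    above(.632,.017,.22); im,P,o,d=wcloud(); n=np.hypot(P[...,0]-.632,P[...,1]-.017)<.05
    m=n&(P[...,2]>.075)&(P[...,2]<.12); qq=(o+d*((.089-o[2])/d[...,2])[...,None])[m][:,:2]
    print(cv2.minAreaRect(qq.astype(np.float32)))
    cv2.imwrite("pics/k2.png",cv2.resize(im[40:200,180:390],None,fx=3.5,fy=3.5,interpolation=cv2.INTER_CUBIC)[...,::-1])
    im,D=arm.read_camera("top");T=cloud("top",D)
    for h in([.598,-.1531],[.622,.3389],[.6202,-.3478]):
        k=(np.hypot(T[...,0]-h[0],T[...,1]-h[1])<.05)&(T[...,2]>.055)&(T[...,2]<.09); print(h,T[k].mean(0),k.sum())
    print(S("time"))
E
```

```text
[[-0.31, 0.38, 0.31, 1.64, -0.12, 1.14, -0.14], [-0.27, 0.38, 0.25, 1.63, -0.1, 1.14, 0.2], [-0.23, 0.37, 0.2, 1.63, -0.08, 1.14, 0.54], [-0.19, 0.37, 0.15, 1.63, -0.06, 1.14, 0.89], [-0.14, 0.37, 0.09, 1.63, -0.04, 1.14, 1.23], [-0.1, 0.37, 0.04, 1.63, -0.02, 1.14, 1.58]]
grip 0.009536971877571125 0.0
yaw 3.5188733853924696 t -0.010748094084583135 [-0.1626471   0.05060302  0.07418657] 0.003025280866994695
((0.6373774409294128, 0.016790878027677536), (0.053220704197883606, 0.014159651473164558), 80.79608917236328)
[0.598, -0.1531] [ 0.59644954 -0.15151195  0.068494  ] 90
[0.622, 0.3389] [0.6211074  0.33809251 0.06898855] 89
[0.6202, -0.3478] [ 0.61895826 -0.34610455  0.06807341] 93
82.825
```

```bash
ls pics/k2.png
```

```text
pics/k2.png
```

The fingers shut on nothing and the knob is unmoved. I repeat the approach with a check of where the TCP really is.

```bash
python3 - <<'E'
from h import *
np.set_printoptions(precision=4,suppress=True)
c=[.6373,.0170]; y0=np.deg2rad(80.6-180); z=.067
arm.move_gripper(.5); print(S("opening")); arm.move_to([*c,.16],quat(y0)); arm.move_l([*c,z],speed=.08); arm.hold(.3)
s=arm.sense(); print(s["eef_pos"],R.from_quat(s["tcp_rot"]).as_matrix(),s["opening"],s["ft_force"])
im,D=arm.read_camera("wrist"); cv2.imwrite("pics/k3.png",im[...,::-1])
arm.move_gripper(0); s=arm.sense(); print("grip",s["opening"],s["grasp_force"],s["ft_force"])
E
```

```text
0.49604842970203966
[0.6374 0.017  0.0673] [[ 0.1633  0.9866  0.0004]
 [ 0.9866 -0.1633  0.0001]
 [ 0.0001  0.0004 -1.    ]] 0.4993912299848658 [ 0.0899 -0.3813 -0.2684]
grip 0.006876445210750488 0.0 [-0.3551 -0.3969 -0.9   ]
```

View pics/k3.png

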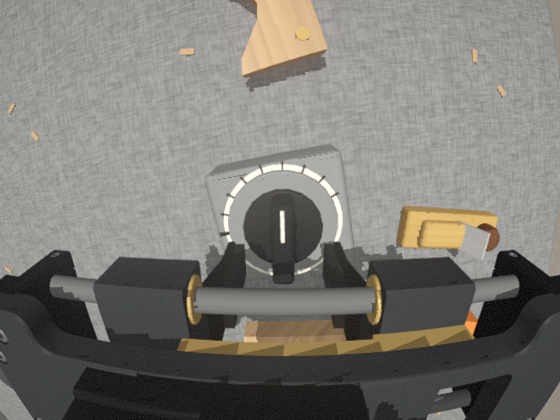

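```bash
python3 - <<'E'
from h import *
print(S("opening"),S("eef_pos"))
a,_=arm.read_camera("wrist"); b,_=arm.read_camera("scene")
K,p,r=cam("scene"); v=r.T@(np.array([.637,.017,.08])-p); u=(K@(v/v[2]))[:2].astype(int); print(u)
w=cv2.resize(a[140:330,170:400],(460,380)); s=cv2.resize(b[u[1]-40:u[1]+25,u[0]-28:u[0]+28],(327,380),interpolation=cv2.INTER_CUBIC)
cv2.imwrite("pics/k4.png",np.hstack([w,s])[...,::-1])
E
```

```text
0.006876445210750488 [0.63731037 0.01697038 0.0669788 ]
[311 222]
```

View pics/k4.png

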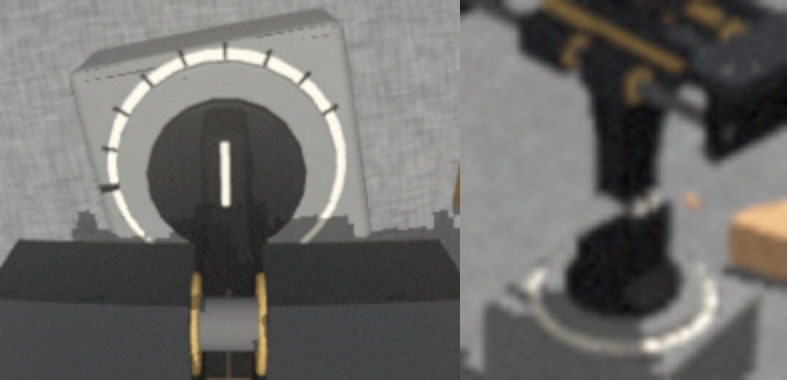

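The scene inset shows the shut fingers ending just above the bar top, so the tips sit higher than the reported TCP. I open them and lower by small steps, watching the vertical force.

```bash
python3 - <<'E'
from h import *
np.set_printoptions(precision=2,suppress=True)
c=[.6373,.0170]
arm.move_gripper(.5); arm.hold(.2); f0=S("ft_force")
for z in np.arange(.065,.0349,-.002):
    arm.move_l([*c,z],speed=.03); arm.hold(.1); f=S("ft_force")-f0
    if abs(f[2])>3: break
print("z",z,f)
if abs(f[2])>3: z+=.002; arm.move_l([*c,z],speed=.03)
arm.move_gripper(0); s=arm.sense(); print("grip",s["opening"],s["grasp_force"],s["ft_force"],s["eef_pos"],s["time"])
E
```

```text
z 0.034999999999999976 [-0.4  -0.    0.45]
grip 0.15815121223809175 29.976441264152527 [-3.24  0.    1.88] [0.64 0.02 0.04] 94.675
```

The opening reads 13.8 mm, which is the bar's width, so it is gripped. Now turn.

```bash
python3 - <<'E'
from h import *
np.set_printoptions(precision=3,suppress=True)
c=[.6373,.0170]; y0=np.deg2rad(80.6-180); z=.035; end=np.deg2rad(1.8)+.03
s=arm.sense(); t0=s["wrist_torque"][2]
for y in np.arange(y0+.1,end+.1,.1):
    y=min(y,end); arm.move_to([*c,z],quat(y)); s=arm.sense(); t=s["wrist_torque"][2]-t0
    if abs(t)>1: print("stop"); break
print("yaw",np.rad2deg(y),"t",t,s["ft_force"],s["opening"],s["grasp_force"])
arm.move_gripper(.5); arm.move_l([*c,.16],speed=.1)
above(.632,.017,.22); im,P,o,d=wcloud(); n=np.hypot(P[...,0]-.632,P[...,1]-.017)<.05
m=n&(P[...,2]>.075)&(P[...,2]<.12); qq=(o+d*((.089-o[2])/d[...,2])[...,None])[m][:,:2]
print(cv2.minAreaRect(qq.astype(np.float32)))
cv2.imwrite("pics/k5.png",cv2.resize(im[40:200,180:390],None,fx=3.5,fy=3.5,interpolation=cv2.INTER_CUBIC)[...,::-1])
im,D=arm.read_camera("top");T=cloud("top",D)
for h in([.598,-.1531],[.622,.3389],[.6202,-.3478]):
    k=(np.hypot(T[...,0]-h[0],T[...,1]-h[1])<.05)&(T[...,2]>.055)&(T[...,2]<.09); print(h,T[k].mean(0),k.sum())
print(S("time"))
E
```

```text
yaw 3.5188733853924696 t -0.479994046258103 [-5.482  0.938  4.202] 0.16065474108048328 30.407457947731018
((0.6372750997543335, 0.017005981877446175), (0.051901206374168396, 0.014124352484941483), 0.1335071623325348)
[0.598, -0.1531] [ 0.597 -0.152  0.069] 89
[0.622, 0.3389] [0.62  0.338 0.068] 94
[0.6202, -0.3478] [ 0.619 -0.346  0.068] 95
101.9583
```

View pics/k5.png

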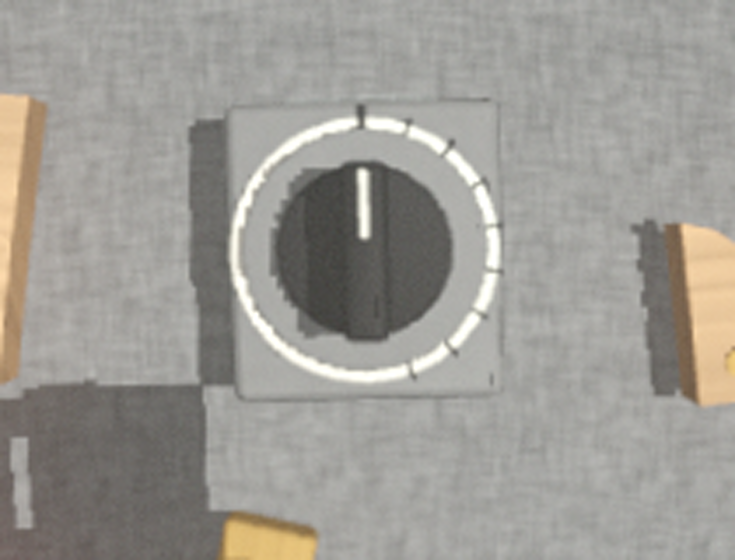

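The white mark at (363,170) meets the longest dial mark at (361,115). I confirm the stop with one more gentle anticlockwise twist, reading the torque, then back off and hand in.

```bash
python3 - <<'E'
from h import *
np.set_printoptions(precision=3,suppress=True)
c=[.6373,.0170]; y0=np.deg2rad(1.0); z=.035
arm.move_to([*c,.16],quat(y0)); arm.move_l([*c,z],speed=.08); arm.move_gripper(0); arm.hold(.2); t0=S("wrist_torque")[2]
for k in range(1,7):
    arm.move_to([*c,z],quat(y0+np.deg2rad(k))); arm.hold(.1); t=S("wrist_torque")[2]-t0; print(k,round(t,2),R.from_quat(S("tcp_rot")).as_matrix()[1,1].round(4))
    if abs(t)>.8: break
arm.move_gripper(.5); arm.move_l([*c,.16],speed=.1)
above(.632,.017,.22); im,D=arm.read_camera("top");T=cloud("top",D)
im,P,o,d=wcloud(); n=np.hypot(P[...,0]-.637,P[...,1]-.017)<.05
m=n&(P[...,2]>.075)&(P[...,2]<.12); q=P[m][:,:2]; v=np.linalg.eigh(np.cov(q.T))[1][:,1]; print("bar deg",np.rad2deg(np.arctan(v[1]/v[0])))
for h in([.598,-.1531],[.622,.3389],[.6202,-.3478]):
    k=(np.hypot(T[...,0]-h[0],T[...,1]-h[1])<.05)&(T[...,2]>.055)&(T[...,2]<.09); print(h,T[k].mean(0))
for h,y in(([.598,-.1531],-.142),([.622,.3389],-.1387),([.6202,-.3478],-.1387)):
    above(h[0]-.01,h[1]); print(show(block(*fwd(h,y,-.02),"loose",rad=.065)[0]))
print(S("time"))
E
```

```text
1 -0.29 0.9994
2 -0.58 0.9987
3 -0.62 0.9976
4 -0.77 0.9962
5 -0.73 0.9945
6 -0.73 0.9926
bar deg 0.5407996565549439
[0.598, -0.1531] [ 0.596 -0.152  0.069]
[0.622, 0.3389] [0.62  0.338 0.068]
[0.6202, -0.3478] [ 0.619 -0.346  0.069]
{'p': [0.5985, -0.1534], 'yaw': -0.1374, 'zt': 0.0252, 'w': 0.0986, 'rms': 0.0002, 'hand': [0.5977, -0.1531], 'hz': 0.0689}
{'p': [0.6228, 0.3385], 'yaw': -0.1345, 'zt': 0.0252, 'w': 0.0986, 'rms': 0.0002, 'hand': [0.6225, 0.3388], 'hz': 0.069}
{'p': [0.6209, -0.3484], 'yaw': -0.1303, 'zt': 0.0253, 'w': 0.0986, 'rms': 0.0003, 'hand': [0.6203, -0.348], 'hz': 0.0689}
114.9583
```

The torque climbs at once and saturates while the bar does not move, so the knob is on its stop. All halves are still home.

```bash
python3 -c "
from cell import arm
print(arm.job_done())"
```

```text
the job is handed in; nothing more can be done
None
```

I closed all three loose halves (right, hollow and left) on their own fixed halves to about 1 mm, left the partnerless home_nose half as it was, turned the counter knob back to its zero stop and handed the job in (no verdict was returned).

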